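Put the matching lid on the glazed pot

ROBOT

A 6-joint arm with a two-finger parallel gripper is mounted at the origin on the work surface; the furniture and walls round the work are solid. World frame = base frame: x ahead of the robot, y to its left, z up, the work surface at z = 0. Lengths are in m, angles in rad, forces in N, time in s.
With the tool pointing down it reaches from about 0.25 to 0.775 m from the base axis. Payload 4 kg.
Tool frame: the origin (TCP) lies between the finger pads; the fingertips stand 25 mm ahead of it and the grasp point (between the pads) lies 6 mm ahead of it (robot.tip_reach is the z of the fingertips in the tool frame, in m); z points along the fingers, y is the line along which they close (so a half turn about z gives the same grasp; the last joint's range is limited). The gripper opens to 94 mm and grips with 3 to 60 N. Pads are 16 mm wide; open, the fingers measure 119 mm over their backs; the gripper's body (75 mm by 177 mm) begins 78 mm behind the grasp point.
Start: joints at [-1.278, 0.087, 1.371, -0, 1.684, -0.103], TCP at [0.212, -0.507, 0.231] pointing down, gripper open.
Joint ranges: [-3.1, 3.1], [-0.76, 2.03], [0.27, 2.55], [-1.08, 4.22], [0.17, 2.65], [-2.57, 2.57]. Speed limits (rad/s): [2.79, 2.79, 3.14, 3.14, 3.14, 3.14].

INTERFACE

Orientations are given as [roll, pitch, yaw] about the fixed x, y, z axes, in that order (R = Rz(yaw) Ry(pitch) Rx(roll)).
In Python, from bench import robot gives the robot as it stands. The module is installed in compiled form; this text tells all that it offers.
- The arm moves only by the shell command python3 -m handwheel 'ROWS'. ROWS is JSON, a list of rows, each a list of 3 entries, a list of its own where there are three numbers: the turn, a rotation vector about the world's x, y, z in units of 90 degrees (1.0 is 90 degrees), then the shift along the world's x, y, z in units of 0.05 m (1.0 is 0.05 m), then the closure, from 0 (fully open) to 1 (shut). A call has 1 to 5 rows; each row shifts and turns the commanded pose from where the row before left it; what a row does not reach is not made up. A row lasts 1/10 s, in which the tool goes at most 50 mm and 8.59 degrees, less where a joint would pass 70% of its speed; a pose out of reach is approached as far as the arm can. A call with a number of a shift or a turn outside -1 to 1 is refused whole. A call with a gripper value outside its range is refused whole. The fingers move at their own pace and stop on an object; the grip force is fixed at half the most. Time passes only in rows, so rows that do not move let the fingers close. It gives the time, the measured TCP pose, the force, the opening and the grip force at its end, in the units of the state.
- robot.get_obs(): the state, without advancing time (a new reading comes with each control period).
- robot.snapshot(name): name is "scene" or "top" or "wrist"; returns (picture, depth): 400x640x3 uint8, red, green, blue; 400x640 float32, m along the optical axis (not along the pixel's ray), 0 where there is no reading.
- robot.calibration(name): a dict with "mtx" (3x3 intrinsics, pixels), "D" ([k1, k2, p1, p2, k3] as OpenCV has them; the pictures are not rectified), "extrinsics" (4x4, takes a point from camera to world coordinates); the wrist camera has in their place "hand_eye" (4x4, takes a point from camera to tool coordinates, whose origin is the TCP and whose axes are the flange's). Camera axes: x right, y down, z forward; pixel columns grow to the right and rows downward; lengths in m; the calibration is good to about 2 mm. A picture is of the moment at which its call begins: read the wrist's pose just before it. calibration takes no time and is no camera call.
- robot.close_job(): hands the job in; it is judged then, once.
Trained networks look in the newest picture that a camera, given by its name, has taken for a name from the list of things; names that differ only in an ending like _2 or _b are one class to them, and where a whole thing is asked for, a point or a joint stands for the part that bears it (a point fixed in the world has none). Each returns a list of dicts, best first, with "p" (0 to 1); they miss things now and then, are a little off and sometimes report something else, mostly with a low value. They report only what shows in the picture. A call takes as long as a camera call. They do not tell look-alikes from the thing itself.
- robot.boxes_of(query, camera): "bbox" ([left, top, right, bottom] in pixels, round what is visible of it).
The state is a dict: "time": time; "joint_positions": joint angles; "qvel": joint speeds; "joint_torque": joint torques, N m; "tool_pos": TCP position; "ee_rot": TCP orientation; "wrist_force": force on the tool from outside, world axes, zero at the start; "wrist_torque": the same for the moment, N m; "width": finger opening in m; "finger_force": force on a finger pad.
Only numpy, scipy, OpenCV 4.12 (cv2) and the standard library are available. Lean on these libraries where they do the work, as an engineer would, in place of code of your own. Each camera call takes 0.05 s, during which the arm holds its last target. There are 200 camera calls.

TASK

Put the green lid on the open green pot: lower it gently by its knob, plug downward, so that it sits fully seated and level on the rim, and let go. Do not drop it on; keep the pot standing upright and leave the brown lid where it is.

Things in the scene. Friction and masses are not known exactly. Their poses are not given: they have to be found in the camera images.
- lid_green: loose round ceramic lid glazed green with a darker green disc round the knob, 108 mm across, 49 mm tall, about 0.15 kg. Origin: centre of its underside, z up. From below: a bare plug 60 mm across, z 0 to 12 mm, on which it stands on the table; a flat flange 108 mm across, z 12 to 18 mm; a round upright knob 24 mm in diameter, z 18 to 49 mm (grip it from above; any yaw). This is the one to use.
- lid_brown: loose round ceramic lid glazed dark brown, 108 mm across, 49 mm tall, same shape and weight. Origin: centre of its underside, z up. From below: a bare plug 60 mm across, z 0 to 12 mm, on which it stands on the table; a flat flange 108 mm across, z 12 to 18 mm; a round upright knob 24 mm in diameter, z 18 to 49 mm (grip it from above; any yaw). It belongs to another pot: a bystander.
- pot: open green ceramic pot with a dark green band, loose, about 0.6 kg, 96 mm across, 70 mm tall, upright on the table. Origin: centre of its underside, z up. Rim 70 mm above it, 94 mm across outside, 84 mm inside; empty. With the lid seated, flange on rim, plug inside with 12 mm play all round, the lid's origin is 58 mm above the pot's. Pot and lids stand in three places, in any order.
Mind the look-alikes: they are no part of the job. What is shaped like the lid_green but red is not meant.

How it is judged:
At the end, for the whole second after the job is handed in: The green lid rests, released and still, on the pot's rim: its axis within 15 mm of the pot's, its origin 53 to 62 mm above the pot's origin (58 when seated), plug down and tilted less than 10 degrees; the pot stands upright on the table (within 10 degrees) (horizontal distance between lid_green and pot below 0.015 m and z of lid_green in the frame of pot between 0.053 and 0.062 m and angle between each of lid_green, pot's own z axis and vertical below 0.17 rad and height (world z) of pot between -0.01 and 0.01 m and linear speed of lid_green below 0.03 m/s); the robot touches nothing.
It fails at once if the brown lid is pushed or carried more than 30 mm from its place (distance of lid_brown from where it was at the start of the episode above 0.03 m).
It fails at once if the pot is tipped by more than 30 degrees (angle between pot's own z axis and vertical above 0.52 rad).
It fails at once if the green lid is dropped on the pot: it moves faster than 0.6 m/s within 20 mm of its seat (horizontal distance between lid_green and pot below 0.05 m and z of lid_green in the frame of pot below 0.078 m and linear speed of lid_green above 0.6 m/s).
It also fails if it takes over 34 s, if anything falls off the work surface, if the arm or the gripper's body presses on something with over 40 N, if the wrist force passes 120 N, or if a joint passes its speed limit or range.

## Working session

There is one attempt and no reset: what is moved stays moved. The work goes in short steps, Python scripts to look and compute and a shell command to move; the robot and the scene stay as the last step left them, time stands still between calls to the robot, and variables do not carry over. Pictures are saved under pics/ and viewed, at most 10 in all, crops included, and the job is handed in when it is done.

```bash
mkdir -p pics
cat > h.py <<'E'
import numpy as np, cv2
from bench import robot
from scipy.spatial.transform import Rotation as R
def cloud(name):
    o=robot.get_obs(); rgb,d=robot.snapshot(name); c=robot.calibration(name)
    if 'extrinsics' in c: T=np.array(c['extrinsics'])
    else:
        W=np.eye(4); W[:3,:3]=R.from_euler('xyz',o['ee_rot']).as_matrix(); W[:3,3]=o['tool_pos']; T=W@np.array(c['hand_eye'])
    v,u=np.mgrid[:400,:640]
    n=cv2.undistortPoints(np.stack([u,v],-1).reshape(-1,1,2).astype(float),np.array(c['mtx']),np.array(c['D'])).reshape(400,640,2)
    P=np.dstack([n*d[...,None],d])@T[:3,:3].T+T[:3,3]; P[d==0]=np.nan
    return rgb,P
E
python3 - <<'E'
from h import *
for n in('scene','top'):
    rgb,P=cloud(n); cv2.imwrite(f'pics/{n}0.png',rgb[...,::-1])
    if n=='top': np.save('top0.npy',P)
    for q in('lid_green','pot'):
        for b in robot.boxes_of(q,n)[:5]:
            l,t,r,bo=map(int,b['bbox']); u,v=(l+r)//2,(t+bo)//2
            print(n,q,round(b['p'],2),(l,t,r,bo),P[v,u].round(3),rgb[v,u])
print(robot.get_obs())
E
```

```text
scene lid_green 0.97 (175, 270, 211, 305) [0.513 0.58  0.028] [77 11  8]
scene lid_green 0.81 (290, 199, 319, 220) [0.501 0.166 0.031] [43 74 52]
scene pot 0.97 (332, 174, 366, 208) [ 0.465 -0.015  0.009] [233 202 160]
top lid_green 0.81 (140, 164, 172, 207) [0.523 0.567 0.058] [245  44  36]
top lid_green 0.67 (280, 171, 316, 203) [0.514 0.154 0.043] [132 203 153]
top pot 0.9 (332, 192, 370, 221) [ 0.459 -0.004  0.004] [224 217 168]
{'time': 0.3, 'joint_positions': array([-1.27810500e+00,  8.74860687e-02,  1.37124710e+00, -8.81663672e-06,
        1.68360866e+00, -1.03089085e-01]), 'qvel': array([-0.00080421, -0.00267818, -0.00455575,  0.00109146,  0.00210549,
        0.00080148]), 'joint_torque': array([-1.05320667e-04, -3.39592946e+01, -3.02076674e+01,  7.16862269e-02,
        2.78877444e-02, -8.12344410e-05]), 'tool_pos': array([ 0.2119911 , -0.50732359,  0.23007156]), 'ee_rot': array([-3.14084655e+00, -6.83806317e-05,  3.95779401e-01]), 'wrist_force': array([-0.15990169,  0.44790041, -0.78088273]), 'wrist_torque': array([-0.0014458 ,  0.01731617,  0.00599218]), 'finger_force': 0.0, 'width': 0.09412856735045105}
```

View pics/top0.png

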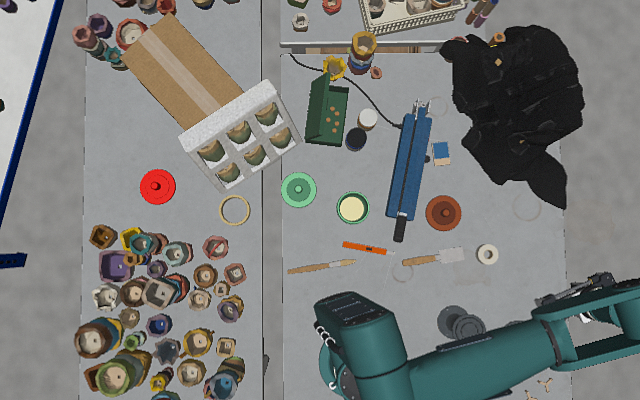

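View pics/scene0.png

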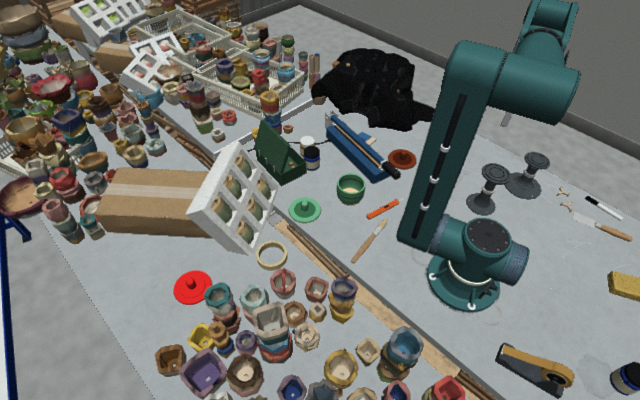

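The top view shows the green lid at about (298,189), the pot at (352,208), the brown lid at (443,213) and the red look-alike at (157,187). Next I'll measure the lid and pot and check the heights around them.

Run:
```python
from h import *
rgb,P=cloud('top')
def fit(box,zlo,zhi):
    l,t,r,b=box; Q=P[t:b,l:r].reshape(-1,3); Q=Q[(Q[:,2]>zlo)&(Q[:,2]<zhi)]
    c,rad=cv2.minEnclosingCircle(Q[:,:2].astype(np.float32)); return len(Q),np.round(c,4),round(rad,4),np.median(Q,0).round(4)
print('lid flange',fit((276,168,320,210),.012,.027)); print('knob',fit((276,168,320,210),.036,.06))
print('pot rim',fit((330,186,374,228),.06,.08)); print('brown',fit((420,190,466,235),.012,.027))
H=P[...,2]
for y in np.arange(.35,-.4,-.05):
    print(round(y,2),[ (lambda m: int(1000*np.nanmax(H[m])) if m.any() else -1)((abs(P[...,1]-y)<.025)&(abs(P[...,0]-x)<.025)) for x in np.arange(.3,.8,.05)])
c=robot.calibration('wrist');print(np.round(c['hand_eye'],3))
```

```text
lid flange (903, array([0.51  , 0.1544]), 0.0538, array([0.5082, 0.1546, 0.018 ]))
knob (53, array([0.5098, 0.1543]), 0.0119, array([0.5102, 0.154 , 0.0471]))
pot rim (182, array([ 0.4518, -0.0044]), 0.0474, array([ 0.4513, -0.0025,  0.0694]))
brown (909, array([ 0.4208, -0.2853]), 0.0696, array([ 0.4338, -0.2749,  0.0186]))
0.35 [66, 77, 29, 10, 30, 95, 155, 197, 191, 169]
0.3 [60, 11, 25, 35, 26, 47, 106, 187, 193, 185]
0.25 [6, 6, 7, 4, 9, 12, 67, 138, 194, 195]
0.2 [6, 10, 9, 25, 26, 26, 33, 94, 157, 192]
0.15 [21, 10, 8, 24, 54, 29, 9, 94, 97, 10]
0.1 [24, 8, 10, 17, 31, 25, 9, 173, 173, 173]
0.05 [23, 8, 74, 78, 71, 10, 9, 68, 171, 178]
0.0 [26, 18, 75, 17, 80, 8, 9, 83, 82, 61]
-0.05 [17, 17, 76, 81, 73, 8, 10, 84, 77, 74]
-0.1 [20, 104, 104, 66, 69, 59, 9, 9, 74, 64]
-0.15 [27, 106, 105, 103, 100, 100, 97, 96, 65, 58]
-0.2 [31, 8, 62, 65, 68, 95, 97, 99, 98, 107]
-0.25 [26, 12, 48, 54, 26, 9, 43, 62, 66, 94]
-0.3 [21, 18, 43, 54, 23, 10, 18, 18, 8, 107]
-0.35 [32, 15, 21, 23, 7, 10, 88, 129, 169, 184]
[[ 0.    -0.966 -0.259  0.076]
 [ 1.     0.    -0.    -0.001]
 [ 0.    -0.259  0.966 -0.154]
 [ 0.     0.     0.     1.   ]]
```

```bash
for i in 1; do python3 -m handwheel '[[[0,0,0],[0.3,0.66,0],0],[[0,0,0],[0.3,0.66,0],0],[[0,0,0],[0.3,0.66,0],0],[[0,0,0],[0.3,0.66,0],0],[[0,0,0],[0.3,0.66,0],0]]'; done
python3 -m handwheel '[[[0,0,0],[0.3,0.66,0],0],[[0,0,0],[0.3,0.66,0],0],[[0,0,0],[0.3,0.66,0],0],[[0,0,0],[0.3,0.66,0],0],[[0,0,0],[0.3,0.66,0],0]]'
python3 -m handwheel '[[[0,0,0],[0.3,0.66,0],0],[[0,0,0],[0.3,0.66,0],0],[[0,0,0],[0.3,0.66,0],0],[[0,0,0],[0.3,0.66,0],0],[[0,0,0],[0.3,0.66,0],0]]'
python3 -m handwheel '[[[0,0,0],[0.3,0.66,0],0],[[0,0,0],[0.3,0.66,0],0],[[0,0,0],[0.3,0.66,0],0],[[0,0,0],[0.3,0.66,0],0],[[0,0,0],[0,0,0],0]]'
```

```text
time: 0.85
tool_pos: [0.2874, -0.3411, 0.2305]
ee_rot: [3.141, -0.0, 0.395]
wrist_force: [-0.2, -0.2, 0.3]
width: 0.0939
finger_force: 0.0
time: 1.35
tool_pos: [0.3624, -0.1761, 0.2307]
ee_rot: [3.141, -0.0, 0.396]
wrist_force: [0.5, 0.8, 0.1]
width: 0.094
finger_force: 0.0
time: 1.85
tool_pos: [0.4374, -0.011, 0.2307]
ee_rot: [3.141, -0.001, 0.396]
wrist_force: [0.3, -0.5, 0.8]
width: 0.0939
finger_force: 0.0
time: 2.35
tool_pos: [0.4978, 0.1228, 0.2299]
ee_rot: [-3.14, 0.0, 0.401]
wrist_force: [1.4, -0.4, -0.3]
width: 0.094
finger_force: 0.0
```

```bash
python3 -m handwheel '[[[0,0,0],[0.25,0.62,-0.5],0],[[0,0,0],[0,0,-0.5],0],[[0,0,0],[0,0,0],0]]'
python3 - <<'E'
from h import *
rgb,P=cloud('wrist'); cv2.imwrite('pics/w1.png',rgb[...,::-1])
near=np.hypot(P[...,0]-.51,P[...,1]-.154)<.065
for lo,hi in((.012,.027),(.04,.06)):
    Q=P[near&(P[...,2]>lo)&(P[...,2]<hi)]
    if len(Q): print(len(Q),cv2.minEnclosingCircle(Q[:,:2].astype(np.float32)),np.median(Q,0))
E
```

```text
time: 2.65
tool_pos: [0.5071, 0.1499, 0.1763]
ee_rot: [-3.14, 0.009, 0.396]
wrist_force: [-0.3, -0.5, -0.2]
width: 0.0939
finger_force: 0.0
7887 ((0.5084383487701416, 0.15956446528434753), 0.05406525731086731) [0.51377093 0.1618358  0.01886701]
506 ((0.5086221694946289, 0.15967409312725067), 0.01195313036441803) [0.51013874 0.16008086 0.04870017]
```

View pics/w1.png

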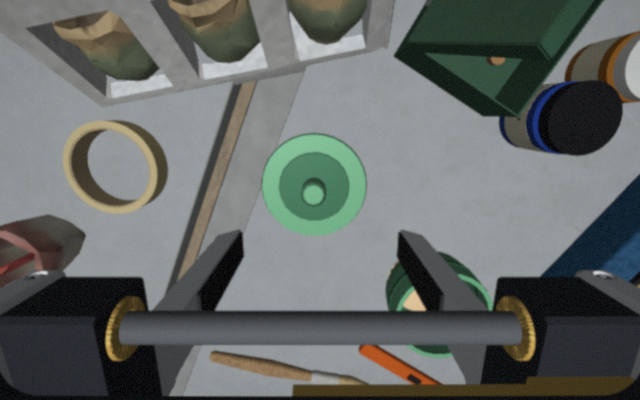

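The wrist view shows the green lid at (314,185) with its knob upright and the fingers straddling it from below. The arm may still have been settling, so I'll measure again at rest.

Run:
```python
from h import *
for i in range(3):
    rgb,P=cloud('wrist')
    near=np.hypot(P[...,0]-.51,P[...,1]-.154)<.065
    Q=P[near&(P[...,2]>.012)&(P[...,2]<.027)]
    print(robot.get_obs()['tool_pos'],robot.get_obs()['ee_rot'],cv2.minEnclosingCircle(Q[:,:2].astype(np.float32)))
```

```text
[0.50917007 0.14971221 0.180531  ] [3.14132307e+00 1.23304059e-03 3.95071102e-01] ((0.5084266066551208, 0.15987180173397064), 0.05411596596240997)
[0.50986124 0.14978679 0.18175023] [ 3.14087385e+00 -1.32628005e-03  3.94836498e-01] ((0.5083544850349426, 0.1597353219985962), 0.05412359908223152)
[0.5102091  0.14983171 0.18235971] [ 3.14063333e+00 -2.69364475e-03  3.94706378e-01] ((0.5084039568901062, 0.15980076789855957), 0.05408467724919319)
```

```bash
python3 -m handwheel '[[[0,0,0],[0,0.14,0],0],[[0,0,0],[0,0,-0.6],0],[[0,0,0],[0,0,-0.6],0],[[0,0,0],[0,0,-0.6],0],[[0,0,0],[0,0,0],0]]'
python3 -m handwheel '[[[0,0,0],[0,0,0],0],[[0,0,0],[0,0,0],0]]'
```

```text
time: 3.35
tool_pos: [0.5068, 0.157, 0.0869]
ee_rot: [-3.14, 0.008, 0.395]
wrist_force: [-0.7, -0.4, -0.3]
width: 0.0941
finger_force: 0.0
time: 3.55
tool_pos: [0.5112, 0.1579, 0.0932]
ee_rot: [3.141, -0.005, 0.396]
wrist_force: [-0.1, -0.6, -0.2]
width: 0.0938
finger_force: 0.0
```

```bash
python3 -m handwheel '[[[0,0,0],[0,0,-0.15],0],[[0,0,0],[0,0,-0.15],0],[[0,0,0],[0,0,-0.15],0],[[0,0,0],[0,0,-0.15],0],[[0,0,0],[0,0,-0.1],0]]'
python3 -m handwheel '[[[0,0,0],[0,0,0],0],[[0,0,0],[0,0,0],0],[[0,0,0],[0,0,0],0],[[0,0,0],[0,0,0],0]]'
python3 - <<'E'
from h import *
rgb,P=cloud('wrist'); cv2.imwrite('pics/w2.png',rgb[...,::-1])
E
```

```text
time: 4.05
tool_pos: [0.509, 0.1574, 0.0542]
ee_rot: [-3.141, 0.002, 0.396]
wrist_force: [-0.0, 0.6, -0.7]
width: 0.0942
finger_force: 0.0
time: 4.45
tool_pos: [0.5099, 0.1576, 0.056]
ee_rot: [3.141, -0.001, 0.396]
wrist_force: [-0.1, 0.3, 0.4]
width: 0.0942
finger_force: 0.0
```

View pics/w2.png

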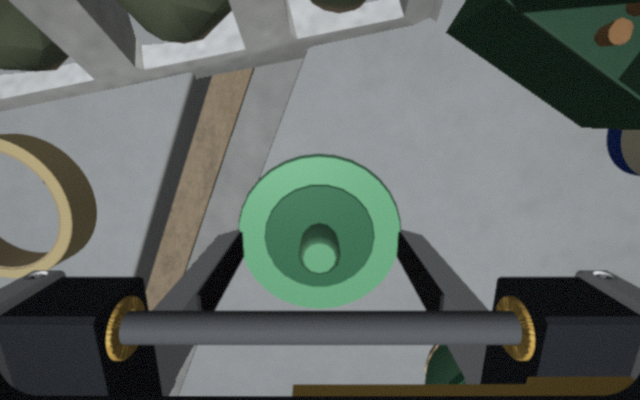

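The knob at (320,250) is centred between the fingers. I'll lower the last 6 mm and close.

```bash
python3 -m handwheel '[[[0,0,0],[0,0,-0.07],0],[[0,0,0],[0,0,-0.05],0],[[0,0,0],[0,0,0],0],[[0,0,0],[0,0,0],0.5],[[0,0,0],[0,0,0],1]]'
python3 -m handwheel '[[[0,0,0],[0,0,0],1],[[0,0,0],[0,0,0],1],[[0,0,0],[0,0,0],1],[[0,0,0],[0,0,0],1],[[0,0,0],[0,0,0],1]]'
```

```text
time: 5.0
tool_pos: [0.5096, 0.1575, 0.0495]
ee_rot: [3.142, -0.0, 0.396]
wrist_force: [0.6, 0.4, 0.3]
width: 0.0814
finger_force: 0.0
time: 5.5
tool_pos: [0.5096, 0.1575, 0.0495]
ee_rot: [3.141, -0.0, 0.396]
wrist_force: [-0.7, -0.6, 0.2]
width: 0.0414
finger_force: 0.0
```

```bash
python3 -m handwheel '[[[0,0,0],[0,0,0],1],[[0,0,0],[0,0,0],1],[[0,0,0],[0,0,0],1],[[0,0,0],[0,0,0],1],[[0,0,0],[0,0,0],1]]'
python3 -m handwheel '[[[0,0,0],[0,0,0.2],1],[[0,0,0],[0,0,0.3],1],[[0,0,0],[0,0,0.4],1],[[0,0,0],[0,0,0.4],1],[[0,0,0],[0,0,0.4],1]]'
python3 -m handwheel '[[[0,0,0],[0,0,0.3],1],[[0,0,0],[0,0,0],1],[[0,0,0],[0,0,0],1],[[0,0,0],[0,0,0],1],[[0,0,0],[0,0,0],1]]'
python3 - <<'E'
from h import *
rgb,P=cloud('wrist'); cv2.imwrite('pics/w3.png',rgb[...,::-1])
o=robot.get_obs(); print(o['tool_pos'])
x,y,z=o['tool_pos']
Q=P[(np.hypot(P[...,0]-x,P[...,1]-y)<.065)&(abs(P[...,2]-(z-.0315))<.008)]
Q=Q[::max(1,len(Q)//4000)]
print(len(Q),cv2.minEnclosingCircle(Q[:,:2].astype(np.float32)))
A=np.c_[Q[:,:2],np.ones(len(Q))]; print('plane',np.linalg.lstsq(A,Q[:,2],rcond=None)[0],np.median(Q,0))
rgb,P=cloud('top'); cv2.imwrite('pics/t3.png',rgb[...,::-1])
Q=P[(np.hypot(P[...,0]-.4515,P[...,1]+.004)<.06)&(P[...,2]>.06)&(P[...,2]<.08)]
print('pot',len(Q),cv2.minEnclosingCircle(Q[:,:2].astype(np.float32)))
E
```

```text
time: 6.0
tool_pos: [0.5095, 0.1576, 0.0495]
ee_rot: [-3.142, 0.0, 0.396]
wrist_force: [-0.1, 0.8, 0.6]
width: 0.0229
finger_force: 30.0
time: 6.5
tool_pos: [0.5094, 0.1574, 0.1357]
ee_rot: [3.141, 0.0, 0.396]
wrist_force: [0.1, 0.2, -0.8]
width: 0.0233
finger_force: 30.0
time: 7.0
tool_pos: [0.5088, 0.1573, 0.148]
ee_rot: [-3.141, 0.003, 0.396]
wrist_force: [0.0, 0.1, -1.0]
width: 0.023
finger_force: 30.0
[0.50887978 0.15737472 0.14816733]
4872 ((0.509857177734375, 0.16000564396381378), 0.053717661648988724)
plane [-0.0080768  -0.00294612  0.12188947] [0.52516    0.16507304 0.1171375 ]
pot 186 ((0.4517873227596283, -0.00461416132748127), 0.04730546846985817)
```

View pics/w3.png

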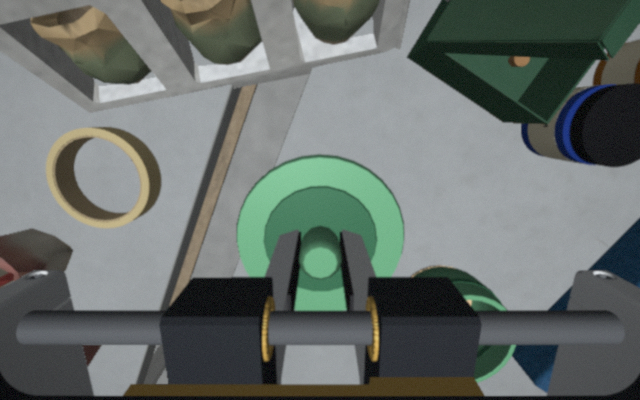

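The lid is held level at 30 N, and the pot is visible at right around (460,320). Comparing the tool with the top camera shows a y bias of about 3 mm, so the pot should be near (0.4515, -0.0015).

```bash
python3 -m handwheel '[[[0,0,0],[-0.115,-0.318,0.1],1],[[0,0,0],[-0.115,-0.318,0.1],1],[[0,0,0],[-0.115,-0.318,0],1],[[0,0,0],[-0.115,-0.318,0],1],[[0,0,0],[-0.115,-0.318,0],1]]'
python3 -m handwheel '[[[0,0,0],[-0.115,-0.318,0],1],[[0,0,0],[-0.115,-0.318,0],1],[[0,0,0],[-0.115,-0.318,0],1],[[0,0,0],[-0.115,-0.318,0],1],[[0,0,0],[-0.115,-0.318,0],1]]'
python3 -m handwheel '[[[0,0,0],[0,0,0],1],[[0,0,0],[0,0,0],1],[[0,0,0],[0,0,0],1],[[0,0,0],[0,0,0],1]]'
python3 - <<'E'
from h import *
rgb,P=cloud('wrist'); cv2.imwrite('pics/w4.png',rgb[...,::-1])
rgb,P=cloud('scene'); cv2.imwrite('pics/s4.png',cv2.resize(rgb[130:250,270:430,::-1],None,fx=4,fy=4))
E
```

```text
time: 7.6
tool_pos: [0.4801, 0.0761, 0.1599]
ee_rot: [3.141, -0.001, 0.395]
wrist_force: [0.5, 0.8, -0.9]
width: 0.0231
finger_force: 30.0
time: 8.1
tool_pos: [0.4511, -0.0033, 0.1598]
ee_rot: [3.141, -0.0, 0.395]
wrist_force: [-0.1, 0.2, -1.5]
width: 0.0229
finger_force: 30.0
time: 8.5
tool_pos: [0.4521, -0.0011, 0.1596]
ee_rot: [-3.142, -0.0, 0.396]
wrist_force: [0.5, -0.3, -1.4]
width: 0.0234
finger_force: 30.0
```

View pics/s4.png

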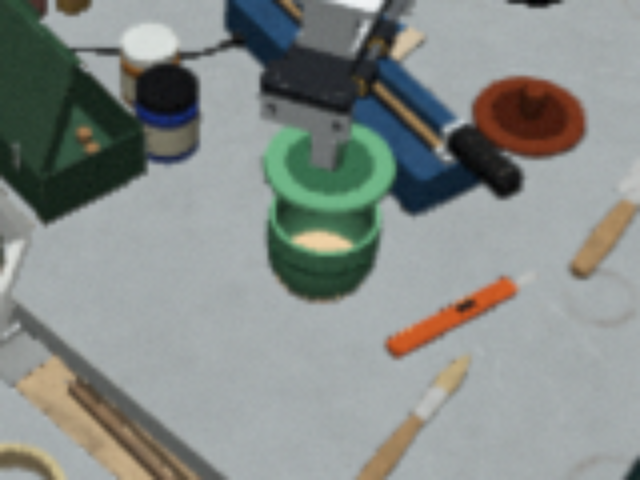

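The lid at (330,170) in the crop hangs centred over the pot at (325,240). Lowering slowly.

```bash
python3 -m handwheel '[[[0,0,0],[0,0,-0.16],1],[[0,0,0],[0,0,-0.16],1],[[0,0,0],[0,0,-0.16],1],[[0,0,0],[0,0,-0.16],1],[[0,0,0],[0,0,-0.16],1]]'
python3 -m handwheel '[[[0,0,0],[0,0,-0.06],1],[[0,0,0],[0,0,-0.06],1],[[0,0,0],[0,0,-0.04],1],[[0,0,0],[0,0,0],1],[[0,0,0],[0,0,0],1]]'
```

```text
time: 9.1
tool_pos: [0.4518, -0.0015, 0.1184]
ee_rot: [-3.141, 0.001, 0.396]
wrist_force: [-0.3, 0.6, -0.9]
width: 0.0234
finger_force: 30.0
time: 9.6
tool_pos: [0.4523, -0.0016, 0.1118]
ee_rot: [3.141, -0.001, 0.396]
wrist_force: [-0.3, 0.3, -0.7]
width: 0.0231
finger_force: 30.0
```

```bash
python3 -m handwheel '[[[0,0,0],[0,0,-0.04],1],[[0,0,0],[0,0,-0.03],1],[[0,0,0],[0,0,0],1],[[0,0,0],[0,0,0],1]]'
python3 -m handwheel '[[[0,0,0],[0,0,-0.02],1],[[0,0,0],[0,0,0],1],[[0,0,0],[0,0,0],1]]'
```

```text
time: 10.0
tool_pos: [0.452, -0.0015, 0.1079]
ee_rot: [3.142, 0.0, 0.396]
wrist_force: [0.1, 0.2, -0.4]
width: 0.0231
finger_force: 30.0
time: 10.3
tool_pos: [0.4522, -0.0015, 0.1075]
ee_rot: [3.141, -0.001, 0.396]
wrist_force: [-1.8, 0.0, 2.2]
width: 0.0239
finger_force: 30.0
```

Contact shows at the expected height (0.1075). Releasing and rising.

```bash
python3 -m handwheel '[[[0,0,0],[0,0,0],0.5],[[0,0,0],[0,0,0],0.5],[[0,0,0],[0,0,0],0.5],[[0,0,0],[0,0,0],0.3],[[0,0,0],[0,0,0],0.3]]'
python3 -m handwheel '[[[0,0,0],[0,0,0.2],0.3],[[0,0,0],[0,0,0.4],0.3],[[0,0,0],[0,0,0.5],0.3],[[0,0,0],[0,0,0.5],0.3],[[0,0,0],[0,0,0.4],0.3]]'
python3 -m handwheel '[[[0,0,0],[-0.4,0,0.3],0.3],[[0,0,0],[-0.4,0,0],0.3],[[0,0,0],[-0.4,0,0],0.3],[[0,0,0],[0,0,0],0.3],[[0,0,0],[0,0,0],0.3]]'
python3 - <<'E'
from h import *
for n in('wrist','scene'):
    rgb,P=cloud(n)
    if n=='wrist': cv2.imwrite('pics/w5.png',rgb[...,::-1])
    else: cv2.imwrite('pics/s5.png',cv2.resize(rgb[130:250,270:430,::-1],None,fx=4,fy=4))
    Q=P[(np.hypot(P[...,0]-.452,P[...,1])<.075)&(abs(P[...,2]-.076)<.008)]
    A=np.c_[Q[:,:2],np.ones(len(Q))]
    if len(Q)>50: print(n,len(Q),cv2.minEnclosingCircle(Q[:,:2].astype(np.float32)),np.linalg.lstsq(A,Q[:,2],rcond=None)[0],np.median(Q,0))
E
```

```text
time: 10.8
tool_pos: [0.452, -0.0015, 0.1069]
ee_rot: [3.142, 0.0, 0.396]
wrist_force: [-0.3, -0.2, 1.0]
width: 0.0595
finger_force: 0.0
time: 11.3
tool_pos: [0.4525, -0.0015, 0.2095]
ee_rot: [3.14, -0.002, 0.396]
wrist_force: [0.3, -0.5, 0.3]
width: 0.0659
finger_force: 0.0
time: 11.8
tool_pos: [0.3925, -0.0015, 0.2228]
ee_rot: [3.14, -0.002, 0.396]
wrist_force: [1.4, -0.0, -0.1]
width: 0.0657
finger_force: 0.0
wrist 9615 ((0.45156243443489075, 1.726299524307251e-05), 0.054197780787944794) [-0.00220436 -0.00105089  0.07780286] [0.45478828 0.00270492 0.07678131]
scene 561 ((0.4505670666694641, -0.00152580498252064), 0.0544176809489727) [ 0.0093313  -0.01045178  0.0721772 ] [0.44370739 0.00592282 0.07637359]
```

View pics/s5.png

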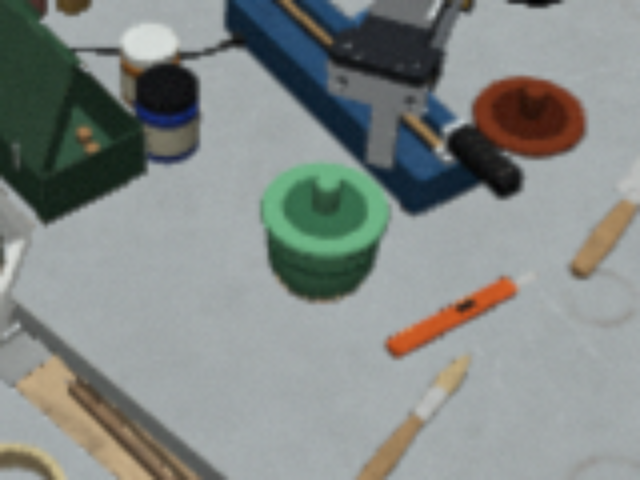

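View pics/w5.png

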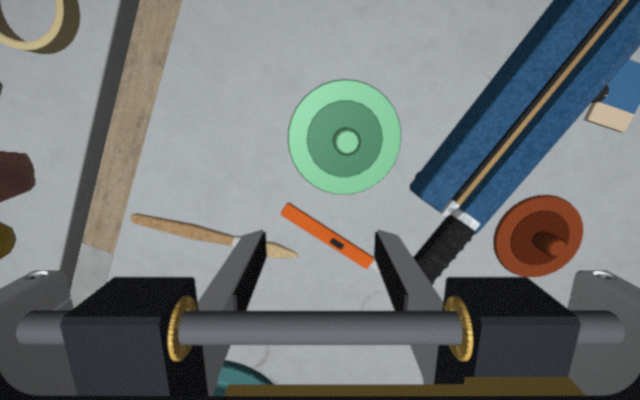

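The lid sits level and centred on the pot (crop pixel (325,210)) with its flange top at 76–77 mm as expected. The brown lid is where it was and the gripper is clear.

```bash
python3 -c "
from bench import robot
print(robot.close_job())"
```

```text
the job is handed in; nothing more can be done
None
```

The green lid is on the pot, released, level and fully seated on the rim; the brown lid was not moved, and the job was handed in at about 12 s on the robot's clock (no verdict was returned).

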